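# Gauge a mortar prism under a swing-arm magnifier

### The arm

A 6-joint arm with a two-finger parallel gripper is mounted at the origin on a cart in front of the work surface, level with it; the furniture and walls round the work are solid. World frame = base frame: x ahead of the robot, y to its left, z up, the work surface at z = 0. Lengths are in m, angles in rad, forces in N, time in s.
With the tool pointing down it reaches from about 0.225 to 0.875 m from the base axis. Payload 3.4 kg.
Tool frame: the origin (TCP) lies between the finger pads; the fingertips stand 11 mm ahead of it and the grasp point (between the pads) lies 8 mm behind it (tips_ahead is the distance from the TCP to the fingertips, in m); z points along the fingers, x is the direction in which the jaws open and shut, and the axes are right-handed (so a half turn about z gives the same grasp; the last joint's range is limited). The gripper opens to 85 mm and grips with 20 to 120 N. Pads are 22 mm wide; open, the fingers measure 114 mm over their backs; the gripper's body (76 mm by 85 mm) begins 54 mm behind the grasp point. The pads swing forward as they close: fully open they stand 13 mm farther back than shut.
Start: joints at [1.108, 0.276, 1.505, -0, 1.361, -0.121], TCP at [0.193, 0.542, 0.242] pointing down, gripper open.
Joint ranges: [-2.89, 2.89], [-0.75, 2.08], [0.22, 2.7], [-1.18, 4.32], [0.11, 2.71], [-2.7, 2.7]. Speed limits (rad/s): [2.57, 2.57, 3.14, 3.14, 3.14, 3.14].

### API

Orientations are given as a unit quaternion [w, x, y, z].
In Python, from rig import get_state, get_image, sign_off, masks_of, tips_ahead gives the robot as it stands.
- The arm moves only by the tool play_rows, never from a script. Its argument "series" is a list of rows, each an object of numbers: "fingers": the closure, from -1 (fully open) to 1 (shut); "dx", "dy", "dz": the shift along the world's x, y, z in mm; "turn": the turn about the world's z in rad. A call has 1 to 20 rows; each row shifts and turns the pose as measured when the row begins; what a row does not reach is not made up. A row lasts 1/12 s, in which the tool goes at most 41.7 mm and 7.16 degrees, less where a joint would pass 70% of its speed; a pose out of reach is approached as far as the arm can. A call with a gripper value outside its range is refused whole. The fingers move at their own pace and stop on an object; "squeeze" is the grip in N (left out, the last holds). Time passes only in rows, so rows that do not move let the fingers close. It gives the time, the measured TCP pose, the force and the opening at its end, in the units of the state.
- get_state(): the state, without advancing time (a new reading comes with each control period).
- get_image(name): name is "scene" or "top" or "wrist"; returns a dict with "pixels" (480x640x3 uint8, red, green, blue), "vfov" (degrees; the focal length in pixels is half the picture's height over the tangent of half this angle, whatever the lens; pixels are square), "cx", "cy" (the principal point, pixels), "rvec" (rotation vector, rad) and "tvec" (3), from world to camera coordinates, as OpenCV has them; the wrist camera has in their place "hand_eye" (4x4, takes a point from camera to tool coordinates, whose origin is the TCP and whose axes are the tool frame's). Camera axes: x right, y down, z forward; pixel columns grow to the right and rows downward; lengths in m; the calibration is good to about 2 mm. A picture is of the moment at which its call begins: read the wrist's pose just before it. There is no depth.
- sign_off(): hands the job in, once; it reports no verdict.
Trained networks look in a picture, given as the dict that the camera call returned (one of the last four; its "shot" number tells which), for a name from the list of things; names that differ only in an ending like _2 or _b are one class to them, and where a whole thing is asked for, a point or a joint stands for the part that bears it (a point fixed in the world has none). Each returns a list of dicts, best first, with "p" (0 to 1); they miss things now and then, are a little off and sometimes report something else, mostly with a low value. They report only what shows in the picture. A call takes as long as a camera call. They do not tell look-alikes from the thing itself.
- masks_of(picture, label): "region" (480x640 bool, what is visible of it) and "xy" ([column, row] in pixels, amid what is visible of it).
The state is a dict: "clock": time; "qpos": joint angles; "qd": joint speeds; "effort": joint torques, N m; "position": TCP position; "ee_rot": TCP orientation; "contact_force": force on the tool from outside, world axes, zero at the start; "moment": the same for the moment, N m; "width": finger opening in m.
Only numpy, scipy, OpenCV 4.12 (cv2) and the standard library are available. Lean on these libraries where they do the work, as an engineer would, in place of code of your own. Each camera call takes 0.05 s, during which the arm holds its last target. There are 200 camera calls.

### The job

Swing the magnifier arm right aside, as far as it goes or nearly, so that no part of the lens hangs over the gauge plate, then slide the mortar prism that lies in the gauge along the slot, towards its narrow end, until it wedges firmly between the two fences; do not lift it. Then swing the magnifier back over the slot and leave it with the leading end of the wedged prism straight below the middle of the lens, for the reading. Leave the jar, the crucible and the spare prism standing where they are.

Things in the scene. Friction and masses are not known exactly. Their poses are not given: they have to be found in the camera images.
- gauge: Fixed aluminium plate, 8 mm thick; x -70 to 45, y -180 to 160 mm. Origin on the worktop under the slot. The slot runs along its own y, narrow end at +y; +x points away from the robot. Straight far steel fence: face at x = 20 mm, y -100 to 150 mm, top at z 33 mm with scale lines. A tab runs out to the magnifier's post at x 170, y 70 mm.
- taper_fence: Near steel fence, 172 x 18 mm, top 33 mm above the worktop, bolted rigidly at a setting that differs each time: find the prism's stop by pushing. Origin mid-length on its working face; its own +x points into the slot. The slot narrows 1 mm per 5 mm, from about 60 to 26 mm. The prism's leading end stops somewhere at gauge y 45 to 95 mm.
- lens_arm (a joint): Magnifier arm turning about the upright post; rad. 0: arm along the gauge's -x, lens over the slot (gauge x 0, y 70 mm). Positive is anticlockwise from above, lens towards the slot's wide mouth; negative towards and past the narrow end. Stops at -1.1 and 1.1; clear of the gauge plate near either stop. Stiff hinge, about 1 N at the lens; stays where left.
- lens_center (a point): Centre of the magnifier lens: a black round rim 90 mm across and 20 mm high with clear solid glass in it, centre 105 mm above the worktop (underside 95, top 115 mm), 170 mm from the pivot. A 14 mm wide, 10 mm high bar joins it to the post.
- handle (a point): Handle of the magnifier arm, to push it by: upright black round stud, 14 mm thick, 223 mm from the pivot on the lens rim's outer side, standing from 95 to 150 mm above the worktop. This point is on its axis, 15 mm below its top (135 mm above the worktop).
- pivot (a point): Axis of the magnifier arm on top of the 18 mm post, at the arm's height, 105 mm above the worktop; gauge x +170, y +70 mm. A 30 mm hub stands there, top 130 mm above the worktop.
- prism: The mortar prism to be gauged: grey block, 40 x 160 x 40 mm, about 0.5 kg, lying loose on the gauge plate in the slot. Origin at the centre of its underside (8 mm above the worktop); its y is its length and points to the narrow end of the slot.
- prism_front (a point): Centre of the prism's leading end face, the end towards the slot's narrow end, half-way up (28 mm above the worktop).
- prism_tail (a point): Centre of the prism's rear end face, half-way up (28 mm above the worktop); at the start it stands at the open end of the plate, where it can be pushed.
- prism_near_corner (a point): Half-way up the prism's leading vertical edge on the taper fence's side.
- prism_far_corner (a point): Half-way up the prism's leading vertical edge on the straight fence's side.
- spare_prism: Bystander: an equal prism, 40 x 160 x 40 mm, lying on the worktop behind the gauge. Origin at the centre of its underside.
- jar: Bystander: sample jar with screw cap, 45 mm across, 63 mm high, on the worktop behind the gauge's narrow end, under the arm's sweep. Origin at the centre of its underside.
- crucible: Bystander: white crucible, 44 mm across, 36 mm high, on the worktop behind the straight fence. Origin at the centre of its underside.
Mind the look-alikes: they are no part of the job. What is shaped like the prism but blue is not meant.

How it is judged:
On the way, in this order (a step that is already met when the one before it is completed fails the run):
1. the magnifier is swung clear of the gauge (beyond 0.9 rad either way) ((value of joint lens_arm below -0.9 rad or value of joint lens_arm above 0.9 rad)), for 0.2 s.
2. with the magnifier still clear, the prism is slid until it is wedged between both fences ((value of joint lens_arm below -0.9 rad or value of joint lens_arm above 0.9 rad) and x of prism_near_corner in the frame of taper_fence below 0.0015 m and x of prism_far_corner in the frame of gauge above 0.0182 m and y of prism_front in the frame of gauge above 0.03 m and linear speed of prism below 0.01 m/s), for 0.2 s.
At the end, for the whole second after the job is handed in: The prism rests wedged in the slot, its leading corners within 1.5 mm of the taper fence's face and 1.8 mm of the straight fence's face, and the lens is at rest with its centre within 15 mm, seen from above, of the middle of the prism's leading end (x of prism_near_corner in the frame of taper_fence below 0.0015 m and x of prism_far_corner in the frame of gauge above 0.0182 m and y of prism_front in the frame of gauge above 0.03 m and linear speed of prism below 0.01 m/s and horizontal distance between lens_center and prism_front below 0.015 m and velocity of joint lens_arm between -0.05 and 0.05 rad/s); the robot touches nothing.
It fails at once if the prism is lifted or tipped up (height (world z) of prism above 0.02 m or angle between prism's own z axis and vertical above 0.2 rad).
It fails at once if the spare prism is disturbed (distance of spare_prism from where it was at the start of the episode above 0.015 m).
It fails at once if the jar is disturbed (distance of jar from where it was at the start of the episode above 0.015 m).
It fails at once if the crucible is disturbed (distance of crucible from where it was at the start of the episode above 0.015 m).
It also fails if it takes over 72 s, if anything falls off the work surface, if the arm or the gripper's body presses on something with over 40 N, if the wrist force passes 120 N, or if a joint passes its speed limit or range.

## Working session

There is one attempt and no reset: what is moved stays moved. The work goes in short steps, Python scripts to look and compute and a tool call to move; the robot and the scene stay as the last step left them, time stands still between calls to the robot, and variables do not carry over. Pictures are saved under pics/ and viewed, about 8 in all and at most 12, crops included, and the job is handed in when it is done.

Besides the shell and the picture viewer there is one more tool, called after "Call:" as name([rows], argument=value, ...), one row to a line, values as JSON. play_rows: Moves the arm, as the interface text tells. Its arguments: {"type":"object","properties":{"series":{"type":"array"},"squeeze":{"type":"number"}},"required":["series"]}

```bash
mkdir -p pics; ls
cat > h.py <<'E'
import numpy as np, cv2
from rig import *
def ray(im,uv):
    f=240/np.tan(np.radians(im["vfov"])/2); R=cv2.Rodrigues(np.array(im["rvec"],float))[0]; t=np.array(im["tvec"],float)
    d=R.T@np.array([(uv[0]-im["cx"])/f,(uv[1]-im["cy"])/f,1]); return -R.T@t,d
def at(im,uv,z):
    o,d=ray(im,uv); return (o+d*(z-o[2])/d[2])[:2]
def proj(im,p):
    f=240/np.tan(np.radians(im["vfov"])/2); R=cv2.Rodrigues(np.array(im["rvec"],float))[0]
    q=R@np.array(p,float)+np.array(im["tvec"],float); return np.array([q[0]/q[2]*f+im["cx"],q[1]/q[2]*f+im["cy"]])
def save(im,n): cv2.imwrite("pics/"+n,np.asarray(im["pixels"])[:,:,::-1])
E
python3 - <<'E'
from h import *
print(get_state()["clock"], tips_ahead)
for n in("top","scene"):
    im=get_image(n); save(im,n+"1.png")
    for l in "gauge taper_fence lens_center handle pivot prism spare_prism jar crucible".split():
        for m in masks_of(im,l)[:3]:
            r=m["region"]; zz={"gauge":.008,"taper_fence":.033,"lens_center":.105,"handle":.135,"pivot":.13,"prism":.048,"spare_prism":.04,"jar":.063,"crucible":.036}[l]
            ys,xs=np.nonzero(r); print(n,l,round(m["p"],2),np.round(m["xy"]),r.sum(),xs.min(),xs.max(),ys.min(),ys.max(),np.round(at(im,m["xy"],zz),3))
E
```

```text
pics
0.0 0.011
top gauge 0.91 [349. 274.] 9714 291 460 177 320 [ 0.486 -0.04 ]
top taper_fence 0.66 [338. 295.] 587 301 384 283 310 [ 0.441 -0.017]
top taper_fence 0.34 [291. 211.] 494 280 303 198 223 [0.612 0.076]
top lens_center 0.93 [352. 266.] 2676 334 382 177 307 [ 0.494 -0.043]
top handle 0.77 [351. 270.] 2648 333 381 176 307 [ 0.485 -0.04 ]
top pivot 0.75 [352. 273.] 9501 290 460 176 320 [ 0.48  -0.041]
top prism 0.85 [193. 281.] 1948 172 216 240 321 [0.473 0.268]
top prism 0.67 [424. 284.] 1728 379 462 271 296 [ 0.462 -0.184]
top spare_prism 0.93 [438. 219.] 1798 396 479 208 238 [ 0.591 -0.219]
top jar 0.68 [290. 209.] 484 280 302 198 223 [0.61  0.075]
top crucible 0.89 [374. 226.] 408 363 385 213 234 [ 0.579 -0.09 ]
scene gauge 0.68 [333. 294.] 9645 265 402 218 421 [ 0.508 -0.046]
scene taper_fence 0.94 [301. 310.] 579 286 312 261 341 [ 0.43  -0.059]
scene handle 0.46 [346. 228.] 605 336 356 210 242 [ 0.56  -0.007]
scene pivot 0.73 [334. 295.] 10071 265 403 217 423 [ 0.468 -0.115]
scene prism 0.7 [352. 357.] 2598 322 385 312 404 [ 0.458 -0.192]
scene spare_prism 0.8 [422. 348.] 2700 390 457 299 390 [ 0.572 -0.237]
scene jar 0.55 [348. 226.] 626 336 356 210 242 [0.6   0.047]
scene crucible 0.69 [382. 291.] 421 369 391 277 301 [ 0.581 -0.104]
```

Run:
```python
import cv2
a=cv2.imread("pics/top1.png")[160:340,150:490]; b=cv2.imread("pics/scene1.png")[150:430,200:520]
cv2.imwrite("pics/topc.png",cv2.resize(a,None,fx=2.3,fy=2.3,interpolation=3)); cv2.imwrite("pics/scenec.png",cv2.resize(b,None,fx=2.1,fy=2.1,interpolation=3))
```

```text
(no output)
```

View pics/topc.png

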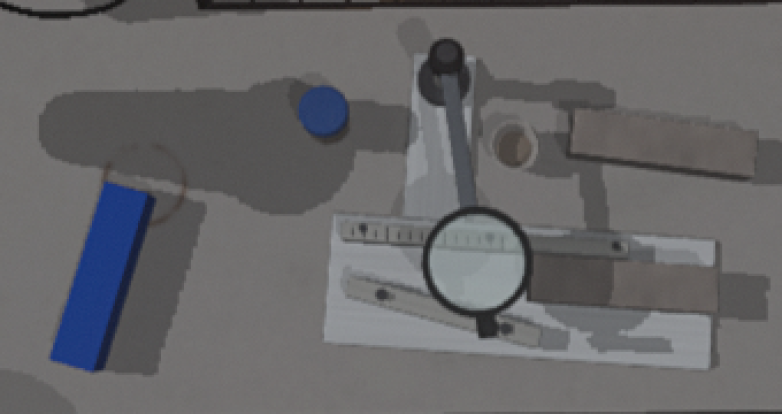

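View pics/scenec.png

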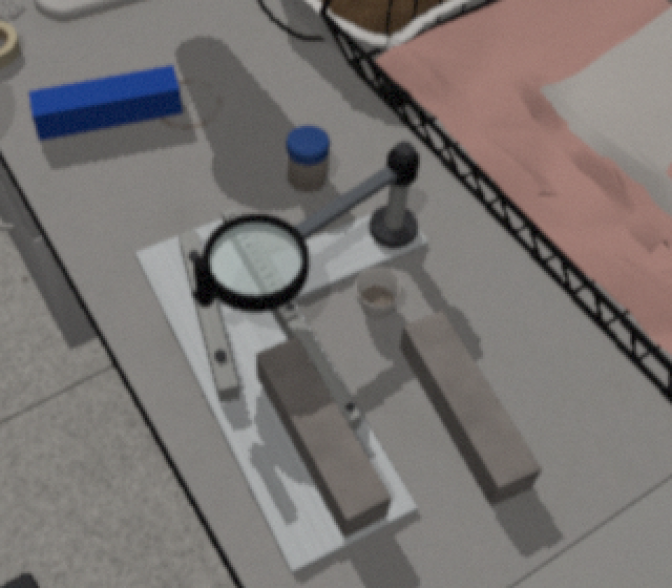

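Candidates for the prism in the top image: the grey block in the slot at (424,284), the spare behind the fence at (438,219), and the blue look-alike at (193,281). I choose the one in the slot. The crops confirm it: grey, lying on the plate, with its leading end next to the lens.

```bash
cat >> h.py <<'E'
def lens_mask_center(im): pass
E
python3 - <<'E'
from h import *
im=get_image("top")
c=lambda u,v:(150+u/2.3,160+v/2.3)
P=np.array([at(im,c(*p),.008) for p in [(335,212),(325,343),(716,240),(710,368)]])
G=np.array([[.045,.160],[-.070,.160],[.045,-.180],[-.070,-.180]])
# rigid fit G->P
def fit(G,P):
    g,p=G.mean(0),P.mean(0); A=(G-g).T@(P-p); th=np.arctan2(A[0,1]-A[1,0],A[0,0]+A[1,1])
    R=np.array([[np.cos(th),-np.sin(th)],[np.sin(th),np.cos(th)]]); t=p-R@g; return th,R,t
th,R,t=fit(G,P); print("gauge",th,t,"res mm",np.round((G@R.T+t-P)*1e3,1))
np.savez("g.npz",th=th,R=R,t=t)
w=lambda x,y:R@[x,y]+t
print("pivot pred",w(.17,.07),"seen",at(im,c(446,52),.13))
inv=lambda p:R.T@(p-t)
L=inv(at(im,c(477,261),.115)); H=inv(at(im,c(487,315),.15))  # lens top
print("lens g",L,"handle g",H,"theta",np.arctan2(-(L[1]-.07),.17-L[0]),np.arctan2(-(H[1]-.07),.17-H[0]))
for p in [(528,250),(528,300),(718,263),(718,312),(613,258),(613,305)]: print("prism top",p,np.round(inv(at(im,c(*p),.048)),4))
print("jar",inv(at(im,(290,209),.063)),"cruc",inv(at(im,(374,226),.036)))
for a in(.15,0,-.5,-1.05):
    print(a,"handle w",np.round(w(.17-.223*np.cos(a),.07-.223*np.sin(a)),3))
print("tail w",w(0,-.2), "fullstate",get_state()["position"],get_state()["ee_rot"])
E
```

```text
gauge -0.08153628345401256 [ 0.47285608 -0.08638363] res mm [[-0.2  1.2]
 [ 0.4  1.1]
 [ 1.2 -1. ]
 [-1.4 -1.3]]
pivot pred [ 0.64799251 -0.030462  ] seen [ 0.64732561 -0.02878382]
lens g [0.00357952 0.03531644] handle g [-0.0398703  0.0265259] theta 0.20546808104187592 0.20425860161949513
prism top (528, 250) [ 0.0204 -0.0105]
prism top (528, 300) [-0.0221 -0.013 ]
prism top (718, 263) [ 0.0205 -0.1728]
prism top (718, 312) [-0.0211 -0.1745]
prism top (613, 258) [ 0.0186 -0.0832]
prism top (613, 305) [-0.0213 -0.0853]
jar [0.12411639 0.17287463] cruc [0.1059219  0.00463734]
0.15 handle w [ 0.426 -0.046]
0 handle w [ 0.426 -0.012]
-0.5 handle w [0.462 0.092]
-1.05 handle w [0.553 0.171]
tail w [ 0.45656688 -0.28571918] fullstate [0.19275337 0.54174355 0.24233787] [-4.80223624e-06  8.17061030e-01  5.76551187e-01  3.59455645e-05]
```

Call:
play_rows([
  {"fingers":-0.2,"dx":13.8,"dy":-35.3,"turn":0.027},
  {"fingers":-0.2,"dx":13.8,"dy":-35.3,"turn":0.027},
  {"fingers":-0.2,"dx":13.8,"dy":-35.3,"turn":0.027},
  {"fingers":-0.2,"dx":13.8,"dy":-35.3,"turn":0.027},
  {"fingers":-0.2,"dx":13.8,"dy":-35.3,"turn":0.027},
  {"fingers":-0.2,"dx":13.8,"dy":-35.3,"turn":0.027},
  {"fingers":-0.2,"dx":13.8,"dy":-35.3,"turn":0.027},
  {"fingers":-0.2,"dx":13.8,"dy":-35.3,"turn":0.027},
  {"fingers":-0.2,"dx":13.8,"dy":-35.3,"turn":0.027},
  {"fingers":-0.2,"dx":13.8,"dy":-35.3,"turn":0.027},
  {"fingers":-0.2,"dx":13.8,"dy":-35.3,"turn":0.027},
  {"fingers":-0.2,"dx":13.8,"dy":-35.3,"turn":0.027},
  {"fingers":-0.2,"dx":13.8,"dy":-35.3,"turn":0.027},
  {"fingers":-0.2,"dx":13.8,"dy":-35.3,"turn":0.027},
  {"fingers":-0.2,"dx":13.8,"dy":-35.3,"turn":0.027},
  {"fingers":-0.2,"dx":13.8,"dy":-35.3,"turn":0.027},
  {"fingers":-0.2,"dx":13.8,"dy":-35.3,"turn":0.027},
  {"fingers":-0.2},
])

```text
invalid input at $.series[0]: expected keys fingers, dx, dy, dz, turn
```

Call:
play_rows([
  {"fingers":-0.2,"dx":13.8,"dy":-35.3,"dz":0,"turn":0.027},
  {"fingers":-0.2,"dx":13.8,"dy":-35.3,"dz":0,"turn":0.027},
  {"fingers":-0.2,"dx":13.8,"dy":-35.3,"dz":0,"turn":0.027},
  {"fingers":-0.2,"dx":13.8,"dy":-35.3,"dz":0,"turn":0.027},
  {"fingers":-0.2,"dx":13.8,"dy":-35.3,"dz":0,"turn":0.027},
  {"fingers":-0.2,"dx":13.8,"dy":-35.3,"dz":0,"turn":0.027},
  {"fingers":-0.2,"dx":13.8,"dy":-35.3,"dz":0,"turn":0.027},
  {"fingers":-0.2,"dx":13.8,"dy":-35.3,"dz":0,"turn":0.027},
  {"fingers":-0.2,"dx":13.8,"dy":-35.3,"dz":0,"turn":0.027},
  {"fingers":-0.2,"dx":13.8,"dy":-35.3,"dz":0,"turn":0.027},
  {"fingers":-0.2,"dx":13.8,"dy":-35.3,"dz":0,"turn":0.027},
  {"fingers":-0.2,"dx":13.8,"dy":-35.3,"dz":0,"turn":0.027},
  {"fingers":-0.2,"dx":13.8,"dy":-35.3,"dz":0,"turn":0.027},
  {"fingers":-0.2,"dx":13.8,"dy":-35.3,"dz":0,"turn":0.027},
  {"fingers":-0.2,"dx":13.8,"dy":-35.3,"dz":0,"turn":0.027},
  {"fingers":-0.2,"dx":13.8,"dy":-35.3,"dz":0,"turn":0.027},
  {"fingers":-0.2,"dx":13.8,"dy":-35.3,"dz":0,"turn":0.027},
  {"fingers":-0.2,"dx":0,"dy":0,"dz":0,"turn":0},
])

```text
clock: 2.55
position: [0.4325, -0.0848, 0.2452]
ee_rot: [0.004, 0.652, 0.758, 0.006]
contact_force: [0.5, 0.4, 0.5]
width: 0.0513
```

Run:
```python
from h import *
from scipy.spatial.transform import Rotation as Ro
s=get_state(); im=get_image("wrist"); save(im,"w1.png"); print(s["position"],s["ee_rot"])
q=s["ee_rot"]; R=Ro.from_quat([q[1],q[2],q[3],q[0]]).as_matrix(); print("jaw dir",R[:,0])
X=np.array(im["hand_eye"]); f=240/np.tan(np.radians(im["vfov"])/2)
print(X.round(3),f)
def pw(p):
    c=np.linalg.inv(X)@np.r_[R.T@(np.array(p)-s["position"]),1]; return c[0]/c[2]*f+im["cx"],c[1]/c[2]*f+im["cy"]
print("stud top pred px",pw([.427,-.058,.15]))
```

```text
[ 0.43248054 -0.08482806  0.24515472] [0.00401825 0.65221757 0.75799638 0.00613009]
jaw dir [-0.14919219  0.98880638  0.00190467]
[[ 1.     0.    -0.     0.001]
 [-0.     0.959  0.285 -0.072]
 [ 0.    -0.285  0.959 -0.129]
 [ 0.     0.     0.     1.   ]] 378.1511252401241
stud top pred px (np.float64(368.1555862790326), np.float64(238.9287123547049))
```

View pics/w1.png

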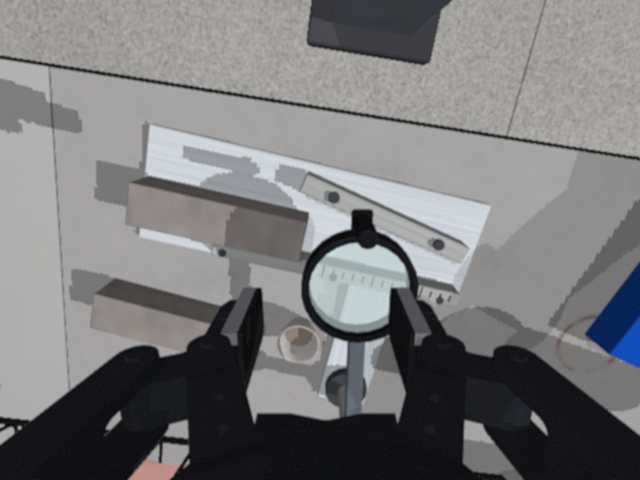

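The wrist picture shows the stud top at (368,239), exactly where predicted, so the handle is at world (0.427, -0.058).

Call:
play_rows([
  {"fingers":-0.2,"dx":-5,"dy":27,"dz":0,"turn":0},
  {"fingers":-0.2,"dx":0,"dy":0,"dz":-28,"turn":0},
  {"fingers":-0.2,"dx":0,"dy":0,"dz":-28,"turn":0},
  {"fingers":-0.2,"dx":0,"dy":0,"dz":-28,"turn":0},
  {"fingers":0.1,"dx":0,"dy":0,"dz":-28,"turn":0},
  {"fingers":0.1,"dx":0,"dy":0,"dz":0,"turn":0},
])

```text
clock: 3.1
position: [0.4247, -0.0498, 0.1322]
ee_rot: [0.004, 0.654, 0.757, 0.009]
contact_force: [-0.8, -0.7, 0.2]
width: 0.0383
```

Call:
play_rows([
  {"fingers":0.1,"dx":-0.8,"dy":15.6,"dz":0,"turn":-0.07},
  {"fingers":0.1,"dx":0.3,"dy":15.6,"dz":0,"turn":-0.07},
  {"fingers":0.1,"dx":1.4,"dy":15.5,"dz":0,"turn":-0.07},
  {"fingers":0.1,"dx":2.5,"dy":15.4,"dz":0,"turn":-0.07},
  {"fingers":0.1,"dx":3.5,"dy":15.2,"dz":0,"turn":-0.07},
  {"fingers":0.1,"dx":4.6,"dy":14.9,"dz":0,"turn":-0.07},
  {"fingers":0.1,"dx":5.6,"dy":14.6,"dz":0,"turn":-0.07},
  {"fingers":0.1,"dx":6.6,"dy":14.1,"dz":0,"turn":-0.07},
  {"fingers":0.1,"dx":7.6,"dy":13.6,"dz":0,"turn":-0.07},
  {"fingers":0.1,"dx":8.5,"dy":13.1,"dz":0,"turn":-0.07},
  {"fingers":0.1,"dx":0,"dy":0,"dz":0,"turn":0},
])

```text
clock: 4.02
position: [0.4637, 0.1119, 0.1457]
ee_rot: [0.008, 0.88, 0.474, 0.011]
contact_force: [0.8, 0.3, -0.4]
width: 0.0387
```

Call:
play_rows([
  {"fingers":0.1,"dx":2,"dy":-2,"dz":-12,"turn":-0.07},
  {"fingers":0.1,"dx":10.1,"dy":10.2,"dz":-2.3,"turn":-0.07},
  {"fingers":0.1,"dx":10.8,"dy":9.6,"dz":-1.5,"turn":-0.07},
  {"fingers":0.1,"dx":11.0,"dy":9,"dz":-1.5,"turn":-0.07},
  {"fingers":0.1,"dx":11.6,"dy":8.3,"dz":-1.5,"turn":-0.07},
  {"fingers":0.1,"dx":12.2,"dy":7.6,"dz":-1.5,"turn":-0.07},
  {"fingers":0.1,"dx":12.6,"dy":6.8,"dz":-1.5,"turn":-0.06},
  {"fingers":0.1,"dx":12,"dy":6,"dz":-1,"turn":-0.05},
  {"fingers":0.1,"dx":0,"dy":0,"dz":0,"turn":0},
])

```text
clock: 4.77
position: [0.5414, 0.1714, 0.1332]
ee_rot: [0.012, 0.974, 0.225, 0.007]
contact_force: [-0.2, -0.4, 0.3]
width: 0.0383
```

Run:
```python
from h import *
s=get_state(); print(s["position"],s["contact_force"])
d=np.array([.648,-.0304])-np.array(s["position"])[:2]; print("phi",np.arctan2(d[1],d[0]),"alpha",np.arctan2(d[1],d[0])+.0815,"r",np.hypot(*d))
im=get_image("top"); cv2.imwrite("pics/top2.png",cv2.resize(np.asarray(im["pixels"])[150:340,240:490,::-1],None,fx=2.5,fy=2.5,interpolation=3))
```

```text
[0.5414205  0.17142286 0.13317516] [-0.16372852 -0.37000438  0.28622731]
phi -1.0849344371518277 alpha -1.0034344371518278 r 0.2282359682028563
```

View pics/top2.png

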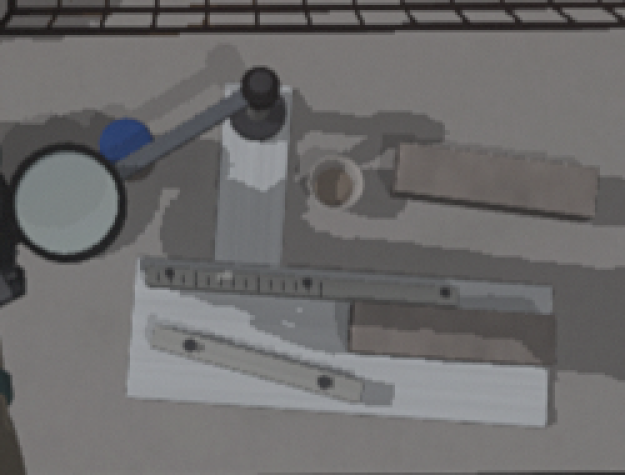

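Call:
play_rows([
  {"fingers":0.1,"dx":10,"dy":3,"dz":0,"turn":-0.04},
  {"fingers":0.1,"dx":10,"dy":3,"dz":0,"turn":-0.03},
  {"fingers":0.1,"dx":0,"dy":0,"dz":0,"turn":0},
])

```text
clock: 5.07
position: [0.5557, 0.1757, 0.1351]
ee_rot: [0.012, 0.981, 0.194, 0.003]
contact_force: [0.6, 0.2, -0.1]
width: 0.0385
```

```bash
cat >> h.py <<'E'
def lens(im,guess=None):
    """theta from lens_center mask: search theta whose projected rim+bar best overlaps dark pixels"""
    g=np.load("g.npz"); R,t=g["R"],g["t"]; px=cv2.cvtColor(np.asarray(im["pixels"]),cv2.COLOR_RGB2GRAY).astype(float)
    px=cv2.GaussianBlur(px,(3,3),0); best=[]
    a=np.linspace(0,2*np.pi,120,endpoint=False)
    for th in np.arange(-1.12,1.12,.004):
        c=np.array([.17-.17*np.cos(th),.07-.17*np.sin(th)]); v=[]
        for k in a:
            p=R@(c+.043*np.array([np.cos(k),np.sin(k)]))+t; u=proj(im,[*p,.112]); v.append(px[int(round(u[1])),int(round(u[0]))])
        best.append((np.mean(v),th))
    m=min(best); cg=np.array([.17-.17*np.cos(m[1]),.07-.17*np.sin(m[1])]); return m,cg,R@cg+t
E
python3 - <<'E'
from h import *
s=get_state(); print(s["position"],s["contact_force"])
d=np.array([.648,-.0304])-np.array(s["position"])[:2]; print("alpha",np.arctan2(d[1],d[0])+.0815,"r",np.hypot(*d))
im=get_image("top"); print(lens(im))
E
```

```text
[0.55574703 0.1756969  0.13510675] [ 0.55018696  0.1586033  -0.10551514]
alpha -1.0684238790102727 r 0.2258019963650639
((np.float64(38.3609375), np.float64(-1.02)), array([0.08102779, 0.21485836]), array([0.57111402, 0.12116154]))
```

Call:
play_rows([
  {"fingers":0.1,"dx":0,"dy":0,"dz":36,"turn":0},
  {"fingers":0.1,"dx":0,"dy":0,"dz":36,"turn":0},
  {"fingers":0.5,"dx":-4,"dy":-19,"dz":36,"turn":-0.036},
  {"fingers":1,"dx":-7.8,"dy":-37.8,"dz":0,"turn":-0.036},
  {"fingers":1,"dx":-7.8,"dy":-37.8,"dz":0,"turn":-0.036},
  {"fingers":1,"dx":-7.8,"dy":-37.8,"dz":0,"turn":-0.036},
  {"fingers":1,"dx":-7.8,"dy":-37.8,"dz":0,"turn":-0.036},
  {"fingers":1,"dx":-7.8,"dy":-37.8,"dz":0,"turn":-0.036},
  {"fingers":1,"dx":-7.8,"dy":-37.8,"dz":0,"turn":-0.036},
  {"fingers":1,"dx":-7.8,"dy":-37.8,"dz":0,"turn":-0.036},
  {"fingers":1,"dx":-7.8,"dy":-37.8,"dz":0,"turn":-0.036},
  {"fingers":1,"dx":-7.8,"dy":-37.8,"dz":0,"turn":-0.036},
  {"fingers":1,"dx":-7.8,"dy":-37.8,"dz":0,"turn":-0.036},
  {"fingers":1,"dx":-7.8,"dy":-37.8,"dz":0,"turn":-0.036},
  {"fingers":1,"dx":-7.8,"dy":-37.8,"dz":0,"turn":-0.036},
  {"fingers":1,"dx":0,"dy":-10,"dz":0,"turn":0},
  {"fingers":1,"dx":0,"dy":0,"dz":0,"turn":0},
])

```text
clock: 6.53
position: [0.4211, -0.3241, 0.2533]
ee_rot: [0.013, 0.999, -0.03, -0.005]
contact_force: [-0.1, 1.1, -0.6]
width: -0.0001
```

Call:
play_rows([
  {"fingers":1,"dx":33,"dy":4,"dz":-10,"turn":-0.02},
  {"fingers":1,"dx":0,"dy":0,"dz":-36,"turn":0},
  {"fingers":1,"dx":0,"dy":0,"dz":-36,"turn":0},
  {"fingers":1,"dx":0,"dy":0,"dz":-36,"turn":0},
  {"fingers":1,"dx":0,"dy":0,"dz":-36,"turn":0},
  {"fingers":1,"dx":0,"dy":0,"dz":-30,"turn":0},
  {"fingers":1,"dx":0,"dy":0,"dz":-15,"turn":0},
  {"fingers":1,"dx":0,"dy":0,"dz":0,"turn":0},
])

```text
clock: 7.2
position: [0.4511, -0.3069, 0.0535]
ee_rot: [0.012, 0.999, -0.033, -0.003]
contact_force: [-0.1, 0.9, -0.4]
width: 0.0001
```

Run:
```python
from h import *
g=np.load("g.npz"); R,t=g["R"],g["t"]
s=get_state(); print(s["position"],s["ee_rot"],s["contact_force"],"gauge",R.T@(np.array(s["position"])[:2]-t))
im=get_image("top"); print(lens(im))
for m in masks_of(im,"prism")[:3]:
    c=cv2.minAreaRect(np.argwhere(m["region"])[:,::-1].astype(np.float32)); print(m["p"],[np.round(R.T@(at(im,p,.048)-t),4) for p in cv2.boxPoints(c)])
```

```text
[ 0.45110053 -0.30686017  0.05345226] [ 0.01203923  0.99937121 -0.03322759 -0.00285881] [-0.12790128  0.85848362 -0.35414106] gauge [-0.00372635 -0.22151597]
((np.float64(37.16875), np.float64(-1.02)), array([0.08102779, 0.21485836]), array([0.57111402, 0.12116154]))
0.9 [array([-0.1015,  0.389 ]), array([0.054 , 0.3587]), array([0.043 , 0.3093]), array([-0.1122,  0.3403])]
0.71 [array([-0.024 , -0.0089]), array([ 0.0205, -0.0102]), array([ 0.0176, -0.176 ]), array([-0.0268, -0.1741])]
0.66 [array([0.1288, 0.0268]), array([ 0.1317, -0.0148]), array([ 0.0897, -0.0172]), array([0.0868, 0.0242])]
```

Call:
play_rows([
  {"fingers":1,"dx":3,"dy":0,"dz":-14,"turn":-0.015},
  {"fingers":1,"dx":0,"dy":0,"dz":-6,"turn":0},
  {"fingers":1,"dx":1,"dy":12,"dz":0,"turn":0},
  {"fingers":1,"dx":1,"dy":12,"dz":0,"turn":0},
  {"fingers":1,"dx":1,"dy":8,"dz":0,"turn":0},
  {"fingers":1,"dx":0.7,"dy":8,"dz":0,"turn":0},
  {"fingers":1,"dx":0.7,"dy":8,"dz":0,"turn":0},
  {"fingers":1,"dx":0.7,"dy":8,"dz":0,"turn":0},
  {"fingers":1,"dx":0.7,"dy":8,"dz":0,"turn":0},
  {"fingers":1,"dx":0.7,"dy":8,"dz":0,"turn":0},
  {"fingers":1,"dx":0.7,"dy":8,"dz":0,"turn":0},
])

```text
clock: 8.22
position: [0.4702, -0.2256, 0.0477]
ee_rot: [0.022, 0.999, -0.038, 0.009]
contact_force: [0.1, -1.9, -2.0]
width: -0.0003
```

Call:
play_rows([
  {"fingers":1,"dx":0,"dy":-10,"dz":0,"turn":0},
  {"fingers":1,"dx":-9,"dy":-3,"dz":-8,"turn":-0.01},
  {"fingers":1,"dx":0,"dy":0,"dz":-8,"turn":0},
  {"fingers":1,"dx":0,"dy":0,"dz":0,"turn":0},
])

```text
clock: 8.55
position: [0.4614, -0.2363, 0.0314]
ee_rot: [0.021, 0.999, -0.042, 0.008]
contact_force: [0.3, 0.9, 0.2]
width: -0.0001
```

Call:
play_rows([
  {"fingers":1,"dx":0.2,"dy":8,"dz":-1,"turn":0},
  {"fingers":1,"dx":0.2,"dy":8,"dz":-1,"turn":0},
  {"fingers":1,"dx":0.2,"dy":8,"dz":-1,"turn":0},
  {"fingers":1,"dx":0.2,"dy":8,"dz":-1,"turn":0},
  {"fingers":1,"dx":0.2,"dy":8,"dz":-1,"turn":0},
  {"fingers":1,"dx":0,"dy":0,"dz":0,"turn":0},
])

```text
clock: 9.05
position: [0.4647, -0.2021, 0.0292]
ee_rot: [0.029, 0.999, -0.039, 0.01]
contact_force: [0.2, 1.2, -0.1]
width: -0.0
```

Call:
play_rows([
  {"fingers":1,"dx":0.4,"dy":7,"dz":-0.5,"turn":0},
  {"fingers":1,"dx":0.4,"dy":7,"dz":-0.5,"turn":0},
  {"fingers":1,"dx":0.4,"dy":7,"dz":-0.5,"turn":0},
])

```text
clock: 9.3
position: [0.4669, -0.1835, 0.0293]
ee_rot: [0.032, 0.999, -0.037, 0.011]
contact_force: [-3.4, -6.0, 3.6]
width: 0.0002
```

```bash
cat >> h.py <<'E'
def prism(im):
    g=np.load("g.npz"); R,t=g["R"],g["t"]
    for m in masks_of(im,"prism")[:3]:
        if abs(m["xy"][1]-280)<30 and m["xy"][0]>300:
            c=cv2.minAreaRect(np.argwhere(m["region"])[:,::-1].astype(np.float32)); return m["p"],[np.round(R.T@(at(im,p,.048)-t),4).tolist() for p in cv2.boxPoints(c)]
E
python3 - <<'E'
from h import *
im=get_image("top"); print(lens(im)[0],prism(im)); s=get_state(); print(s["position"],s["contact_force"])
E
```

```text
(np.float64(37.75364583333333), np.float64(-1.02)) (0.75, [[-0.0244, 0.075], [0.0187, 0.0747], [0.0181, -0.0459], [-0.0249, -0.0451]])
[ 0.46696416 -0.18208154  0.0290927 ] [-0.4743928  -0.94152924  0.44369129]
```

Call:
play_rows([
  {"fingers":1,"dx":0.4,"dy":7,"dz":0,"turn":0},
  {"fingers":1,"dx":0.4,"dy":7,"dz":0,"turn":0},
])

```text
clock: 9.57
position: [0.4683, -0.1687, 0.0291]
ee_rot: [0.032, 0.999, -0.037, 0.011]
contact_force: [-1.0, -3.6, -0.3]
width: 0.0003
```

Call:
play_rows([
  {"fingers":1,"dx":0.4,"dy":6,"dz":0,"turn":0},
  {"fingers":1,"dx":0.4,"dy":6,"dz":0,"turn":0},
])

```text
clock: 9.73
position: [0.4691, -0.1622, 0.0299]
ee_rot: [0.038, 0.999, -0.032, 0.011]
contact_force: [-11.7, -39.8, 0.5]
width: 0.0002
```

Call:
play_rows([
  {"fingers":1,"dx":0,"dy":0,"dz":0,"turn":0},
  {"fingers":1,"dx":0,"dy":0,"dz":0,"turn":0},
  {"fingers":1,"dx":0,"dy":0,"dz":0,"turn":0},
])

```text
clock: 9.98
position: [0.4691, -0.1629, 0.03]
ee_rot: [0.04, 0.999, -0.031, 0.011]
contact_force: [-1.3, -3.5, 0.8]
width: 0.0
```

Run:
```python
from h import *
im=get_image("top"); print(lens(im)[0],prism(im)); s=get_state(); print(s["position"],s["contact_force"])
cv2.imwrite("pics/top3.png",cv2.resize(np.asarray(im["pixels"])[240:330,280:470,::-1],None,fx=4,fy=4,interpolation=3))
```

```text
(np.float64(37.52708333333333), np.float64(-1.02)) (0.64, [[-0.0221, 0.0951], [0.0191, 0.095], [0.0186, -0.0073], [-0.0225, -0.0067]])
[ 0.46906319 -0.16295995  0.03004933] [-1.31514468 -3.34042662  1.17589855]
```

View pics/top3.png

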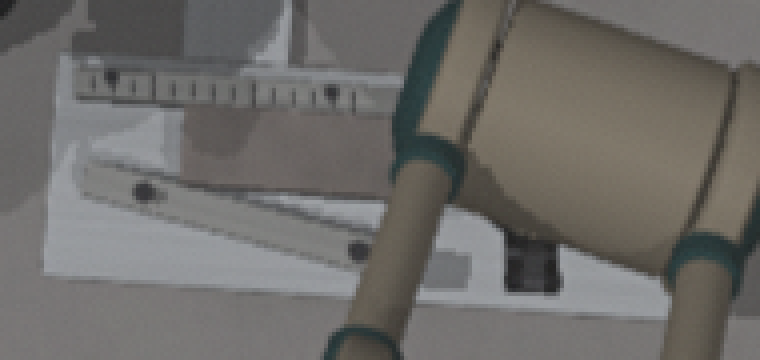

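Call:
play_rows([
  {"fingers":1,"dx":0.4,"dy":5,"dz":0,"turn":0},
  {"fingers":1,"dx":0.4,"dy":5,"dz":0,"turn":0},
  {"fingers":1,"dx":0.4,"dy":5,"dz":0,"turn":0},
])

```text
clock: 10.33
position: [0.4695, -0.1625, 0.0316]
ee_rot: [0.054, 0.998, -0.021, 0.009]
contact_force: [-5.7, -24.6, -2.2]
width: 0.0001
```

Call:
play_rows([
  {"fingers":1,"dx":-1,"dy":-12,"dz":0,"turn":0},
  {"fingers":1,"dx":-1,"dy":-12,"dz":0,"turn":0},
  {"fingers":1,"dx":0,"dy":0,"dz":30,"turn":0},
  {"fingers":1,"dx":0,"dy":0,"dz":38,"turn":0},
  {"fingers":1,"dx":0,"dy":0,"dz":38,"turn":0},
  {"fingers":1,"dx":0,"dy":0,"dz":38,"turn":0},
  {"fingers":1,"dx":0,"dy":0,"dz":38,"turn":0},
  {"fingers":1,"dx":0,"dy":0,"dz":30,"turn":0},
  {"fingers":0,"dx":0,"dy":0,"dz":0,"turn":0},
])

```text
clock: 11.08
position: [0.4627, -0.1785, 0.2484]
ee_rot: [0.045, 0.999, -0.023, 0.005]
contact_force: [1.3, 0.2, 1.3]
width: 0.0112
```

Run:
```python
from h import *
im=get_image("scene"); s=get_state(); print(s["position"],s["contact_force"])
cv2.imwrite("pics/scene3.png",cv2.resize(np.asarray(im["pixels"])[200:420,240:480,::-1],None,fx=2.7,fy=2.7,interpolation=3))
im=get_image("top"); print(lens(im)[0],prism(im))
```

```text
[ 0.46166435 -0.17780436  0.24597031] [-0.32182495  0.45193874 -0.91094991]
(np.float64(37.5703125), np.float64(-1.02)) (0.84, [[-0.0221, 0.0955], [0.0189, 0.0955], [0.0186, -0.0571], [-0.0224, -0.0564]])
```

View pics/scene3.png

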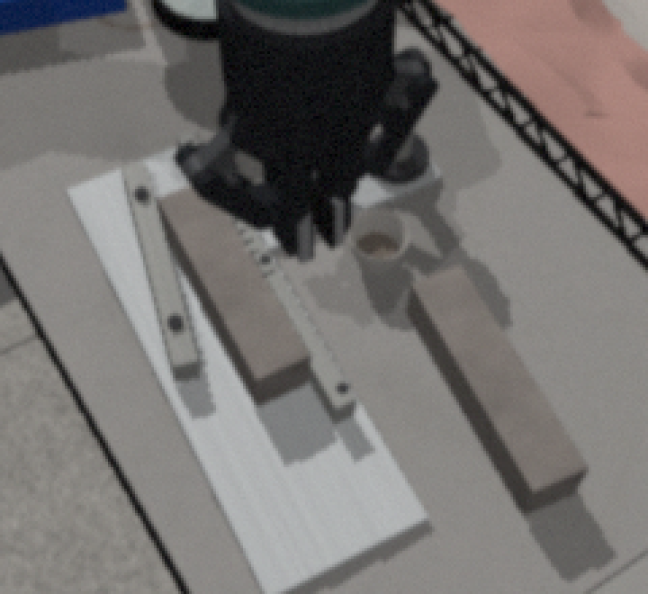

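Call:
play_rows([
  {"fingers":-0.2,"dx":8.5,"dy":34.6,"dz":0,"turn":0.05},
  {"fingers":-0.2,"dx":8.5,"dy":34.6,"dz":0,"turn":0.05},
  {"fingers":-0.2,"dx":8.5,"dy":34.6,"dz":0,"turn":0.05},
  {"fingers":-0.2,"dx":8.5,"dy":34.6,"dz":0,"turn":0.05},
  {"fingers":-0.2,"dx":8.5,"dy":34.6,"dz":0,"turn":0.05},
  {"fingers":-0.2,"dx":8.5,"dy":34.6,"dz":0,"turn":0.05},
  {"fingers":-0.2,"dx":8.5,"dy":34.6,"dz":0,"turn":0.05},
  {"fingers":-0.2,"dx":8.5,"dy":34.6,"dz":0,"turn":0.05},
  {"fingers":-0.2,"dx":8.5,"dy":34.6,"dz":0,"turn":0.05},
  {"fingers":-0.2,"dx":8.5,"dy":30,"dz":0,"turn":0.05},
  {"fingers":-0.2,"dx":0,"dy":0,"dz":0,"turn":0},
  {"fingers":-0.2,"dx":0,"dy":0,"dz":0,"turn":0},
])

```text
clock: 12.23
position: [0.5281, 0.1836, 0.2089]
ee_rot: [0.037, 0.971, 0.236, -0.02]
contact_force: [0.1, -0.8, 0.1]
width: 0.0512
```

Call:
play_rows([
  {"fingers":-0.2,"dx":17,"dy":-14,"dz":0,"turn":0},
  {"fingers":-0.2,"dx":0,"dy":0,"dz":0,"turn":0},
])

```text
clock: 12.4
position: [0.5424, 0.1697, 0.2044]
ee_rot: [0.037, 0.97, 0.237, -0.024]
contact_force: [0.2, -0.7, 0.3]
width: 0.0507
```

Run:
```python
from h import *
s=get_state(); im=get_image("wrist"); save(im,"w2.png"); print(s["position"])
```

```text
[0.54240527 0.16969423 0.20436107]
```

View pics/w2.png

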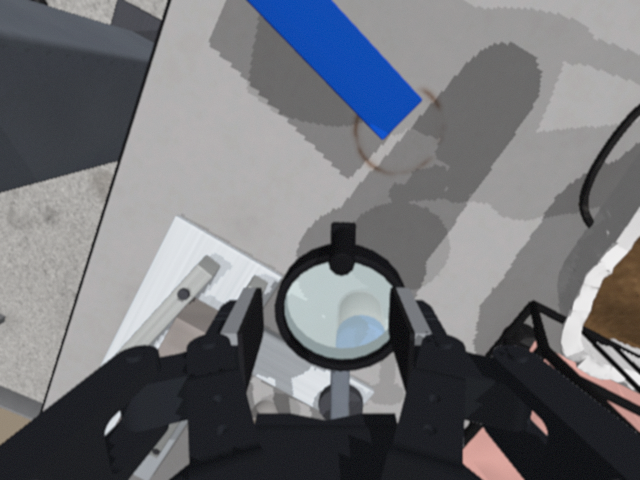

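The stud top is at (342,262), between the open fingers. Descending.

Call:
play_rows([
  {"fingers":-0.2,"dx":3,"dy":-1,"dz":-24,"turn":0},
  {"fingers":-0.2,"dx":0,"dy":0,"dz":-24,"turn":0},
  {"fingers":-0.2,"dx":0,"dy":0,"dz":-20,"turn":0},
  {"fingers":0.1,"dx":0,"dy":0,"dz":0,"turn":0},
  {"fingers":0.1,"dx":0,"dy":0,"dz":0,"turn":0},
])

```text
clock: 12.87
position: [0.5379, 0.1652, 0.1311]
ee_rot: [0.034, 0.972, 0.232, -0.03]
contact_force: [-0.7, -1.1, 0.1]
width: 0.0382
```

Call:
play_rows([
  {"fingers":0.1,"dx":-13.1,"dy":-8,"dz":0,"turn":0.069},
  {"fingers":0.1,"dx":-12.6,"dy":-8.9,"dz":0,"turn":0.069},
  {"fingers":0.1,"dx":-11.9,"dy":-9.7,"dz":0,"turn":0.069},
  {"fingers":0.1,"dx":-11.2,"dy":-10.5,"dz":0,"turn":0.069},
  {"fingers":0.1,"dx":-10.5,"dy":-11.3,"dz":0,"turn":0.069},
  {"fingers":0.1,"dx":0,"dy":0,"dz":0,"turn":0},
])

```text
clock: 13.37
position: [0.4779, 0.1149, 0.1353]
ee_rot: [0.038, 0.915, 0.401, -0.021]
contact_force: [-0.9, 0.1, 0.4]
width: 0.0382
```

Call:
play_rows([
  {"fingers":0.1,"dx":-9.5,"dy":-11.9,"dz":-1,"turn":0.075},
  {"fingers":0.1,"dx":-8.7,"dy":-12.5,"dz":-1,"turn":0.075},
  {"fingers":0.1,"dx":-7.8,"dy":-13,"dz":0,"turn":0.07},
  {"fingers":0.1,"dx":-6.9,"dy":-13.6,"dz":0,"turn":0.07},
  {"fingers":0.1,"dx":-5.9,"dy":-14,"dz":0,"turn":0.07},
  {"fingers":0.1,"dx":-5,"dy":-14.4,"dz":0,"turn":0.07},
  {"fingers":0.1,"dx":0,"dy":0,"dz":0,"turn":0},
])

```text
clock: 13.95
position: [0.4398, 0.036, 0.1411]
ee_rot: [0.042, 0.808, 0.588, -0.002]
contact_force: [0.6, 0.9, 0.6]
width: 0.0381
```

Run:
```python
from h import *
s=get_state(); print(s["position"],s["contact_force"])
d=np.array([.648,-.0304])-np.array(s["position"])[:2]; print("phi",np.arctan2(d[1],d[0]),"r",np.hypot(*d))
for n in("top","scene"): print(lens(get_image(n)))
```

```text
[0.439779   0.03602173 0.14112417] [0.55199024 0.93869422 0.64187538]
phi -0.3087922265964466 r 0.2185585321275921
((np.float64(64.509375), np.float64(-0.25599999999999934)), array([0.0055402, 0.1130462]), array([0.48758503, 0.02583578]))
((np.float64(19.948958333333334), np.float64(-0.23199999999999932)), array([0.00455456, 0.10908715]), array([0.48628021, 0.02197016]))
```

Call:
play_rows([
  {"fingers":0.1,"dx":-3,"dy":-9,"dz":-4,"turn":0.05},
  {"fingers":0.1,"dx":-2.5,"dy":-8,"dz":-3,"turn":0.04},
  {"fingers":0.1,"dx":0,"dy":0,"dz":0,"turn":0},
])

```text
clock: 14.3
position: [0.4397, 0.0225, 0.136]
ee_rot: [0.043, 0.782, 0.622, 0.004]
contact_force: [-0.0, 0.6, -0.6]
width: 0.0382
```

Run:
```python
from h import *
s=get_state(); print(s["position"],s["contact_force"])
d=np.array([.648,-.0304])-np.array(s["position"])[:2]; print("phi",np.arctan2(d[1],d[0]),"r",np.hypot(*d))
for n in("top","scene"): print(lens(get_image(n)))
```

```text
[0.43969496 0.02253003 0.1359689 ] [-0.0093706   0.61176491 -0.61391457]
phi -0.24883249447997383 r 0.2149245909341052
((np.float64(69.13489583333333), np.float64(-0.2119999999999993)), array([0.00380595, 0.10577064]), array([0.48526398, 0.01872564]))
((np.float64(20.091666666666665), np.float64(-0.18399999999999928)), array([0.00286965, 0.1011038 ]), array([0.48395069, 0.01415056]))
```

Call:
play_rows([
  {"fingers":0.1,"dx":-8,"dy":-3,"dz":-2,"turn":0.05},
  {"fingers":0.1,"dx":-3,"dy":-7,"dz":0,"turn":0.03},
  {"fingers":0.1,"dx":0,"dy":-2,"dz":0,"turn":0},
  {"fingers":0.1,"dx":0,"dy":0,"dz":0,"turn":0},
])

```text
clock: 14.73
position: [0.4324, 0.014, 0.1353]
ee_rot: [0.043, 0.757, 0.652, 0.009]
contact_force: [-0.3, 0.1, 0.4]
width: 0.0382
```

Run:
```python
from h import *
s=get_state(); print(s["position"],s["contact_force"])
d=np.array([.648,-.0304])-np.array(s["position"])[:2]; print("phi",np.arctan2(d[1],d[0]),"r",np.hypot(*d))
for n in("top","scene"): print(lens(get_image(n)))
```

```text
[0.43242114 0.01395508 0.1353155 ] [-0.25765421  0.05668789  0.43130465]
phi -0.2029170252582201 r 0.22009456911805755
((np.float64(63.6609375), np.float64(-0.17199999999999926)), array([0.00250845, 0.09909604]), array([0.48342716, 0.01217889]))
((np.float64(21.722916666666666), np.float64(-0.14799999999999924)), array([0.00185844, 0.09506825]), array([0.48245127, 0.00821742]))
```

Call:
play_rows([
  {"fingers":0.1,"dx":0,"dy":-3,"dz":0,"turn":0},
  {"fingers":0.1,"dx":0,"dy":0,"dz":0,"turn":0},
  {"fingers":-0.3,"dx":0,"dy":0,"dz":0,"turn":0},
  {"fingers":-0.3,"dx":0,"dy":0,"dz":0,"turn":0},
  {"fingers":-0.3,"dx":0,"dy":0,"dz":0,"turn":0},
  {"fingers":-0.3,"dx":0,"dy":4,"dz":20,"turn":0},
  {"fingers":-0.3,"dx":0,"dy":0,"dz":36,"turn":0},
  {"fingers":-0.3,"dx":0,"dy":0,"dz":36,"turn":0},
  {"fingers":-0.3,"dx":-20,"dy":36,"dz":10,"turn":0},
  {"fingers":-0.3,"dx":-20,"dy":36,"dz":0,"turn":0},
  {"fingers":-0.3,"dx":-20,"dy":36,"dz":0,"turn":0},
  {"fingers":-0.3,"dx":-20,"dy":36,"dz":0,"turn":0},
  {"fingers":-0.3,"dx":-20,"dy":36,"dz":0,"turn":0},
  {"fingers":-0.3,"dx":-20,"dy":36,"dz":0,"turn":0},
  {"fingers":-0.3,"dx":0,"dy":0,"dz":0,"turn":0},
  {"fingers":-0.3,"dx":0,"dy":0,"dz":0,"turn":0},
])

```text
clock: 16.17
position: [0.3101, 0.2373, 0.2439]
ee_rot: [0.043, 0.76, 0.649, 0.014]
contact_force: [0.8, 0.3, -0.0]
width: 0.0551
```

Run:
```python
from h import *
s=get_state(); print(s["position"],s["contact_force"],s["clock"])
im=get_image("scene"); print(lens(im)); im=get_image("top"); print(lens(im),prism(im)); 
g=np.load("g.npz"); w=lambda x,y:g["R"]@[x,y]+g["t"]
a=cv2.resize(np.asarray(im["pixels"])[170:330,260:480,::-1],None,fx=3.5,fy=3.5,interpolation=3)
u=(proj(im,[*w(0,.0945),.048])-[260,170])*3.5; print(u)
for l in("spare_prism","jar","crucible"):
    print(l,[(round(m["p"],2),np.round(m["xy"])) for m in masks_of(im,l)[:2]])
cv2.imwrite("pics/top4.png",a)
```

```text
[0.310126   0.23730995 0.24388222] [ 8.18397393e-01  2.94779910e-01 -6.74824953e-04] 16.1667
((np.float64(22.0890625), np.float64(-0.13599999999999923)), array([0.00156974, 0.09304879]), array([0.48199905, 0.00622819]))
((np.float64(51.44114583333333), np.float64(-0.15999999999999925)), array([0.00217136, 0.0970841 ]), array([0.48292733, 0.01020108])) (0.88, [[-0.0224, 0.057], [0.0217, 0.0557], [0.0184, -0.0653], [-0.0256, -0.0634]])
[229.17978106 368.69834267]
spare_prism [(0.68, array([436., 222.]))]
jar [(0.61, array([295., 209.]))]
crucible [(0.75, array([373., 226.]))]
```

View pics/top4.png

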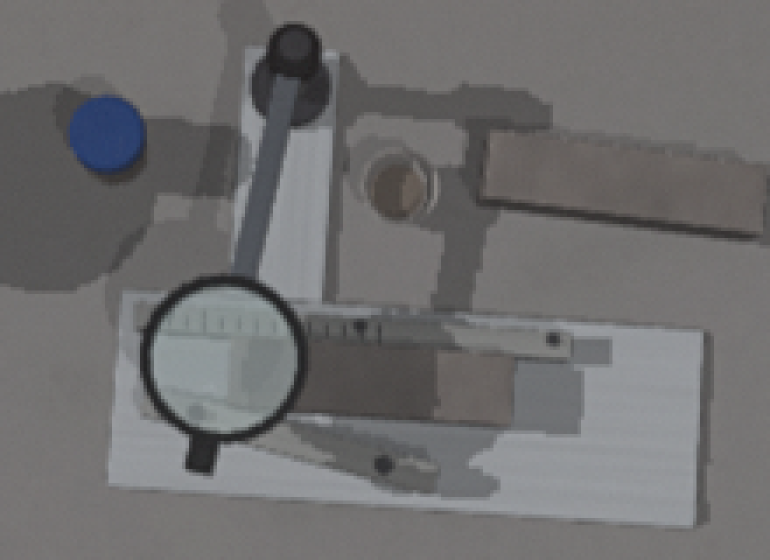

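```bash
python3 -c "
from rig import *
print(sign_off())"
```

```text
the job is handed in; nothing more can be done
None
```

The job is done and handed in at about 16 s of the 72 s allowed; the sign-off gave no verdict.

**What I did**
- I swung the magnifier aside to about −1.02 rad.
- I slid the prism along the slot until it wedged. A second push met 25 N and moved it no further.
- I swung the lens back, opened the fingers and drew the arm clear.

**Last checks**
- **Prism:** its leading end is at gauge y of about 94.5 mm. In the pictures it sits against both fences. I could measure its corners only to about 2 mm, so the 1.5 and 1.8 mm limits rest mainly on the pushing force.
- **Lens:** its centre is at gauge y of about 93 mm in the scene view and 97 mm in the top view. The two disagree by 4 mm, but both are well within 15 mm of the prism end.
- **Bystanders:** the jar, crucible and spare prism show no visible shift. The network's jar point came out 5 pixels off, because its visible area is hard to separate, but the cap is at the same pixel as at the start.

One flaw along the way: the tool tilted to about 6° during the push, which caused no trouble.

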